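# Clear the way and hold the incubation chamber's gate wide open

### The arm

A 6-joint arm with a two-finger parallel gripper is mounted at the origin on the work surface. World frame = base frame: x ahead of the robot, y to its left, z up, the work surface at z = 0. Lengths are in m, angles in rad, forces in N, time in s.
With the tool pointing down it reaches from about 0.25 to 0.775 m from the base axis. Payload 8.9 kg.
Tool frame: the origin (TCP) lies on the centre line of the jaws, within the pads' length; the fingertips stand 8 mm ahead of it and the grasp point (between the pads) lies 11 mm behind it; x points along the fingers, y is the direction in which the jaws open and shut, and the axes are right-handed (so a half turn about x gives the same grasp; the last joint's range is limited). The gripper opens to 85 mm and grips with 20 to 120 N. Pads are 22 mm wide; open, the fingers measure 114 mm over their backs; the gripper's body (76 mm by 85 mm) begins 54 mm behind the grasp point. The pads swing forward as they close: fully open they stand 13 mm farther back than shut.
Start: joints at [-1.395, 0.291, -0.153, 1.127, 0, 1.431], TCP at [0.163, -0.499, 0.239] pointing down, gripper open.
Joint ranges: [-2.52, 2.52], [-0.91, 1.74], [-1.3, 1.37], [-1.96, 2.02], [-1.52, 1.47], [-3.14, 3.14]. Speed limits (rad/s): [2.22, 2.22, 2.79, 3.14, 3.14, 3.14].

### API

Orientations are given as a unit quaternion [x, y, z, w].
In Python, from cell import sensors, imaging, workorder gives the robot as it stands.
- The arm moves only by the tool apply_moves, never from a script. Its argument "commands" is a list of rows, each an object with "claw": the closure in counts, from 0 (fully open) to 255 (shut); "slide": the shift along the tool's x, y, z in cm, a list of three; "spin": the turn about the tool's x in rad. In form: [{"claw": claw, "slide": [dx, dy, dz], "spin": spin}, ...]. A call has exactly 10 rows; each row is the pose to reach, as a shift and turn from the pose commanded when the call began, along the tool's axes at that moment; what a row does not reach only later rows make up. A row lasts 1/12 s, in which the tool goes at most 41.7 mm and 7.16 degrees, less where a joint would pass 70% of its speed; a pose out of reach is approached as far as the arm can. A call with a gripper value outside its range is refused whole. The fingers move at their own pace and stop on an object; "grip_force" is the grip in N (left out, the last holds). Time passes only in rows, so rows that repeat a pose let the fingers close, or fill a call up. It gives the time, the measured TCP pose, the force and the opening at its end, in the units of the state.
- sensors.get_obs(): the state, without advancing time (a new reading comes with each control period).
- imaging.camera(name): name is "side" or "top"; returns a dict with "image" (480x640x3 uint8, red, green, blue), "K" (3x3 intrinsics, pixels), "R" (3x3) and "t" (3): a world point X has camera coordinates R X + t. Camera axes: x right, y down, z forward; pixel columns grow to the right and rows downward; lengths in m; the calibration is good to about 2 mm. A picture is of the moment at which its call begins. There is no depth.
- workorder.close_job(): hands the job in, once; it reports no verdict.
The state is a dict: "t": time; "joints": joint angles; "joint_vel": joint speeds; "tau": joint torques, N m; "ee_pos": TCP position; "tcp_rot": TCP orientation; "ft_force": force on the tool from outside, world axes, zero at the start; "ft_torque": the same for the moment, N m; "opening": opening from 0.0 (shut) to 1.0 (fully open).
Only numpy, scipy, OpenCV 4.12 (cv2) and the standard library are available. Lean on these libraries where they do the work, as an engineer would, in place of code of your own. Each camera call takes 0.05 s, during which the arm holds its last target. There are 200 camera calls.

### The job

An objective lens stands on the bench in the way of the chamber's clear gate: stand it upright in the middle of the empty one of the two raised lens rests and let go. Then open the gate: squeeze its outer catch (the one at the gate's free edge) fully shut, after that its inner catch (near the hinge), take the round post on the gate's top edge and swing the gate towards you past its detent to at least 75 degrees open. Finish while still holding the gate there by its post, and leave everything else where it is.

Things in the scene. Friction and masses are not known exactly. Their poses are not given: they have to be found in the camera images.
- chamber: Low clear box, fixed, 300 mm wide, 205 deep, 130 tall; a clear 260 mm gate is its front. Origin: on the bench below the gate's middle; x into the chamber, y along the shut gate to its upright hinge (at y = 130 mm), z up. On the bench before the gate lies a steel arm 12 mm high with the detent's ball (to 25 mm), x -85 to 0, y 40 to 68 mm.
- gate (a joint): Gate angle, rad: 0 shut, grows as the free edge swings towards the robot (clockwise from above), stop at 1.57. Locked until both catches are squeezed. A spring (0.22 N m shut, 0.36 wide open) always pulls it shut; at about 0.6 to 0.8 rad it rides over a sprung ball (up to about 0.6 N m more).
- gate_hinge (a point): Point on the gate's upright hinge axis, at the top of the top rail (height 130 mm). Upright hinge axis runs through it.
- knob: Round upright aluminium post on the gate's top rail, 16 mm across, 50 mm tall, 145 mm from the hinge axis, midway between the two catches. Origin: centre of its foot (height 130 mm). It swings with the gate and turns freely on its own axis.
- knob_grip (a point): Grip point on the post's axis, 36 mm above the top rail (height 166 mm).
- outer_catch (a joint): Outer catch, m: 0 out (locking), 0.010 fully squeezed; unlocks at 0.006. Slides with 5 N of friction and stays where it is left.
- outer_catch_grip (a point): Grip point of the catch at the free edge, 220 mm from the hinge axis, height 166 mm. Two upright white tabs (14 mm wide, 6 thick, tops at height 178) face each other along the gate. Hinge-side tab: fixed, outer face 14 mm from this point. Other tab slides: outer face 24 mm from it, 14 when squeezed. Pinch both along the gate, centred here. Steel bolt and keeper beyond it rise 15 mm off the rail.
- inner_catch (a joint): Inner catch, m: as the outer one.
- inner_catch_grip (a point): Grip point of the inner catch, made exactly like the outer one, but 70 mm from the hinge axis; its sliding tab is also on the side away from the hinge.
- objective: The lens to move: loose aluminium microscope objective standing on the bench before the gate, 60 mm tall, 34 mm across up to 40 mm height and tapering above; 0.11 to 0.22 kg. Origin: centre of its underside, z up.
- free_rest: The empty one of two equal lens rests, fixed: foot 68 mm across, thin stem, round rubber-topped plate 46 mm across with its top at height 70 mm. Origin: under its centre on the bench. One rest is on the left, one on the right; which is empty changes.
- free_rest_top (a point): Centre of the empty rest's top (height 70 mm); the objective's underside belongs here.
- used_rest: The other lens rest, same shape, which carries the stored objective; leave alone.
- stored_objective: Taller objective (85 mm) on the other rest, 34 mm across, top at height 155 mm; leave alone. Origin: centre of its underside.
- dish: Small glass dish, 56 mm across, 16 mm high, on the bench; leave alone. Origin: centre of its underside.
- bottle: Glass bottle, 60 mm across, 130 mm tall, left of the chamber; leave alone. Origin: centre of its underside.
- tweezers: Steel tweezers, 130 mm long along their x, 7 mm high, on the bench near the robot; leave alone. Origin: middle of underside.
- slide_box: Grey box 85 x 100 x 35 mm right of the chamber; leave alone. Origin: centre of its underside.
- marker: Marker pen, 130 mm long along its x, 11 mm thick, on the right; leave alone. Origin: middle of its underside.

How it is judged:
On the way, in this order (a step that is already met when the one before it is completed fails the run):
1. the objective stands upright on the empty rest, let go (horizontal distance between objective and free_rest_top below 0.013 m and z of objective in the frame of free_rest_top between -0.004 and 0.004 m and angle between objective's own z axis and vertical below 0.12 rad and linear speed of objective below 0.03 m/s and contact force between the fingers and objective below 0.1 N and contact force between objective and free_rest above 0.4 N), for 0.2 s.
2. the outer catch is squeezed, the gate still shut (value of joint outer_catch above 0.008 m and value of joint gate below 0.15 rad), for 0.1 s.
3. then the inner catch is squeezed, the gate still shut (value of joint inner_catch above 0.008 m and value of joint outer_catch above 0.007 m and value of joint gate below 0.15 rad), for 0.1 s.
4. the gate is past its detent (value of joint gate above 0.9 rad), for 0.1 s.
At the end, for the whole second after the job is handed in: The gate is held still by its post at 1.25 rad (72 degrees) or more, the fingers pressing on the post with over 0.5 N; both catches are still squeezed (over 7 of 10 mm); the objective stands upright (within 0.12 rad), at rest and untouched on the empty rest, within 13 mm of its centre (all of step 1 and value of joint gate above 1.25 rad and velocity of joint gate between -0.1 and 0.1 rad/s and contact force between the fingers and knob above 0.5 N and value of joint each of outer_catch, inner_catch above 0.007 m); the arm keeps its last pose, push and grip.
It fails at once if the inner catch is squeezed before the outer one (value of joint inner_catch above 0.005 m and value of joint outer_catch below 0.006 m).
It fails at once if the stored objective is disturbed (moved over 15 mm) (distance of stored_objective from where it was at the start of the episode above 0.015 m).
It fails at once if another bystander is pushed away (moved over 30 mm) (distance of any of dish, bottle, tweezers, slide_box, marker from where it was at the start of the episode above 0.03 m).
It also fails if it takes over 72 s, if anything falls off the work surface, if the arm or the gripper's body presses on something with over 40 N, if the wrist force passes 120 N, or if a joint passes its speed limit or range.

## Working session

There is one attempt and no reset: what is moved stays moved. The work goes in short steps, Python scripts to look and compute and a tool call to move; the robot and the scene stay as the last step left them, time stands still between calls to the robot, and variables do not carry over. Pictures are saved under pics/ and viewed, about 8 in all and at most 12, crops included, and the job is handed in when it is done.

Besides the shell and the picture viewer there is one more tool, called as name([rows], argument=value, ...), one row to a line, values as JSON. apply_moves: Moves the arm, as the interface text tells. Its arguments: {"type":"object","properties":{"commands":{"type":"array"},"grip_force":{"type":"number"}},"required":["commands"]}

```bash
mkdir -p pics; ls; python3 - <<'E'
from cell import sensors, imaging
import cv2,numpy as np
print(sensors.get_obs())
for n in("top","side"):
    c=imaging.camera(n); cv2.imwrite(f"pics/{n}0.png",c["image"][:,:,::-1]); print(n,c["K"].tolist(),c["R"].tolist(),c["t"].tolist())
    np.savez(f"{n}0.npz",**c)
E
```

```text
pics
{'t': 0.0, 'joints': array([-1.39526785e+00,  2.91259013e-01, -1.54127838e-01,  1.12668831e+00,
        3.37487123e-06,  1.43151808e+00]), 'joint_vel': array([ 0.00088359,  0.0011539 ,  0.00147458,  0.0008658 , -0.00037169,
       -0.00161187]), 'tau': array([-9.78938624e-04, -5.37144828e+01,  3.31368399e+01,  1.59988389e-02,
       -8.49626485e-05, -1.28459078e-05]), 'ee_pos': array([ 0.16249809, -0.49877384,  0.23874278]), 'tcp_rot': array([-0.69835813, -0.11129402,  0.69837214, -0.11038985]), 'ft_force': array([-0.38407563,  0.15887314, -0.37944077]), 'ft_torque': array([-0.03163565, -0.0396852 ,  0.00076291]), 'opening': 1.000704688764858}
top [[578.1458567848573, 0.0, 311.5089417262512], [0.0, 578.1458567848573, 239.86538959011355], [0.0, 0.0, 1.0]] [[-0.018230704082846227, -0.999831570389425, 0.0021147768817967962], [-0.997456870787481, 0.018041562993930216, -0.0689513808678469], [0.06890161353328769, -0.003366430951636081, -0.9976177799113031]] [-0.011031168805719927, 0.5347727339581074, 1.3861321373264042]
side [[612.2874038202267, 0.0, 318.5353194325364], [0.0, 612.2874038202267, 232.74794834144504], [0.0, 0.0, 1.0]] [[-0.6887616968675366, -0.7247184114940796, -0.01976231184982135], [-0.3907521867475893, 0.39404983032736857, -0.8318878889435458], [0.6106718050476283, -0.5652503474218042, -0.554591733854194]] [0.34121819416403665, 0.31932936954259417, 1.0923542276465281]
```

View pics/top0.png

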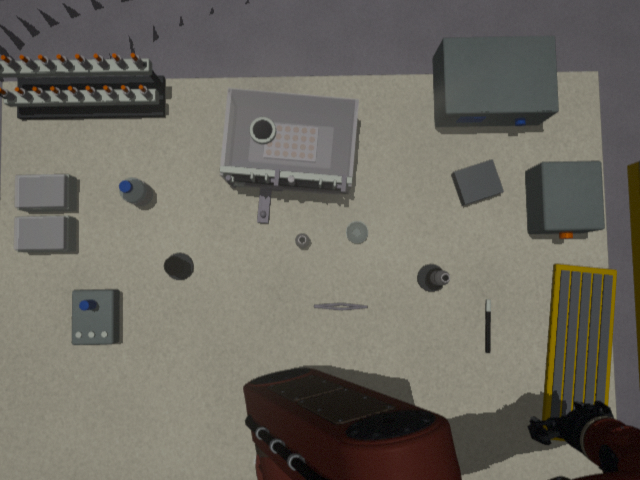

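View pics/side0.png

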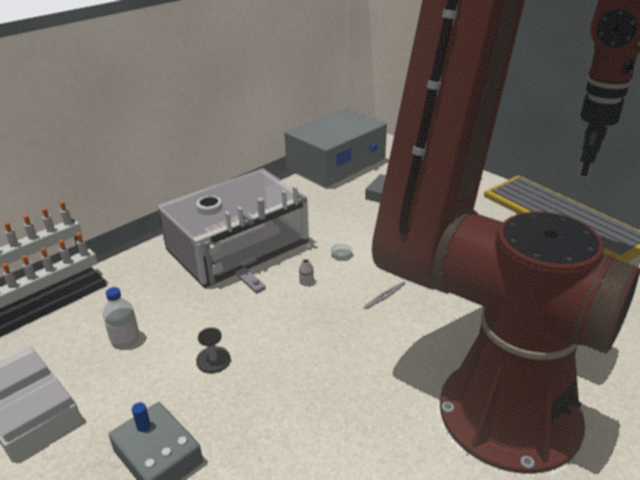

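Top view: objective at about (303,240), empty rest on the left at (180,265), stored objective on the right (435,278), and the gate rail running from (225,182) to (350,188). I'll zoom in next.

```bash
python3 - <<'E'
import cv2
a=cv2.imread("pics/top0.png")[150:290,150:370]; cv2.imwrite("pics/topz.png",cv2.resize(a,None,fx=3.6,fy=3.6,interpolation=cv2.INTER_CUBIC))
b=cv2.imread("pics/side0.png")[160:310,150:350]; cv2.imwrite("pics/sidez.png",cv2.resize(b,None,fx=4,fy=4,interpolation=cv2.INTER_CUBIC))
E
```

```text
(no output)
```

View pics/topz.png

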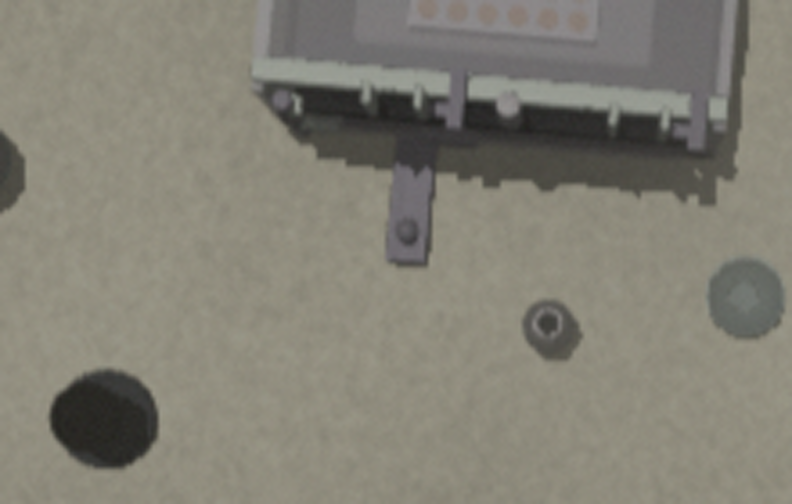

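View pics/sidez.png

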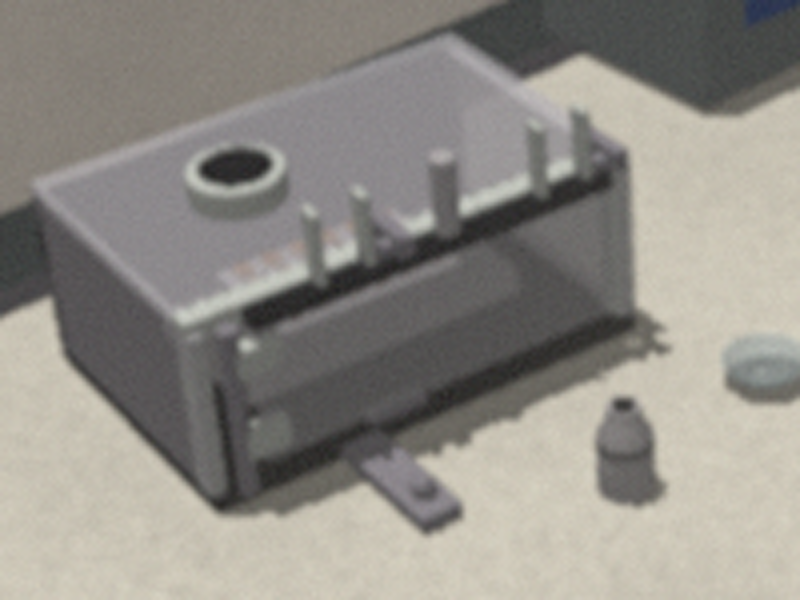

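Zoomed views: post top at topz (508,100) and sidez (441,157); tabs at topz (367/419/615/666) and sidez (310/358/538/580); hinge on the left. The objective's aperture is at topz (547,322), and the rest plate is near topz (98,422).

```bash
cat > h.py <<'E'
import numpy as np,cv2
from scipy.optimize import least_squares
def ray(c,u,v):
    R,t,K=c["R"],c["t"],c["K"]; d=R.T@np.linalg.solve(K,[u,v,1.]); return -R.T@t,d
def plane(c,u,v,z):
    o,d=ray(c,u,v); return o+d*(z-o[2])/d[2]
def proj(c,X):
    p=c["K"]@(c["R"]@np.asarray(X)+c["t"]); return p[:2]/p[2]
def tri(a,pa,b,pb):
    (o1,d1),(o2,d2)=ray(a,*pa),ray(b,*pb)
    s=np.linalg.lstsq(np.c_[d1,-d2],o2-o1,rcond=None)[0]; p,q=o1+s[0]*d1,o2+s[1]*d2
    return (p+q)/2,np.linalg.norm(p-q)
E
python3 - <<'E'
from h import *
np.set_printoptions(precision=4,suppress=True)
T=dict(np.load("top0.npz"));S=dict(np.load("side0.npz"))
tz=lambda x,y:(150+(x+.5)/3.6-.5,150+(y+.5)/3.6-.5); sz=lambda x,y:(150+(x+.5)/4-.5,160+(y+.5)/4-.5)
print("cams",-T["R"].T@T["t"],-S["R"].T@S["t"])
for n,z,a,b in[("knob",.18,(508,98),(441,156)),("t1",.178,(367,90),(311,207)),("t2",.178,(419,92),(358,189)),("t3",.178,(615,112),(538,121)),("t4",.178,(666,115),(580,110)),("obj",.06,(547,322),(625,403))]:
    print(n,plane(T,*tz(*a),z),plane(S,*sz(*b),z),*tri(T,tz(*a),S,sz(*b)))
print("hinge",plane(T,*tz(282,98),.13))
# dark rest
for n,c,roi in(("top",T,(150,235,210,295)),("side",S,(185,320,240,375))):
    g=cv2.cvtColor(c["image"],cv2.COLOR_RGB2GRAY); x0,y0,x1,y1=roi; s=g[y0:y1,x0:x1]
    print(np.unique(s//8,return_counts=True))
    for th in(40,60,80):
        m=(s<th).astype(np.uint8); k,l,st,ce=cv2.connectedComponentsWithStats(m)
        print(n,th,[(st[i].tolist(),(ce[i]+[x0,y0]).round(1)) for i in range(1,k) if st[i][4]>20])
a=T["image"][240:290,155:205]; b=S["image"][318:378,185:240]
f=lambda i:cv2.resize(i[:,:,::-1],(400,400),interpolation=cv2.INTER_CUBIC)*1
o=T["image"][225:255,285:325]
cv2.imwrite("pics/rest.png",cv2.convertScaleAbs(np.hstack([f(a),f(b)]),alpha=2))
E
```

```text
cams [ 0.4377 -0.016   1.4197] [-0.3073  0.7389  0.8782]
knob [0.6609 0.0223 0.18  ] [0.6558 0.0249 0.18  ] [0.661  0.0219 0.1766] 0.0013247919908930077
t1 [0.6676 0.1072 0.178 ] [0.6666 0.1077 0.178 ] [0.6677 0.1072 0.1773] 0.0002619644741504144
t2 [0.6659 0.0759 0.178 ] [0.6634 0.0779 0.178 ] [0.6662 0.076  0.176 ] 2.661692905532144e-05
t3 [ 0.6516 -0.042   0.178 ] [ 0.6496 -0.0417  0.178 ] [ 0.6513 -0.0424  0.177 ] 0.0011657285659423847
t4 [ 0.6492 -0.0727  0.178 ] [ 0.6419 -0.0673  0.178 ] [ 0.6498 -0.0733  0.1725] 0.0011141265474202498
obj [0.5339 0.0028 0.06  ] [0.5324 0.0026 0.06  ] [0.5336 0.0024 0.0593] 0.0011014466018858587
hinge [0.6724 0.1652 0.13  ]
(array([ 4,  5,  6,  7,  8,  9, 10, 11, 12, 13, 14, 15, 16, 17, 18],
      dtype=uint8), array([ 123,  300,   55,   99,   22,   18,   12,    7,   12,    6,   29,
         17,   74, 2140,  686]))
top 40 [([21, 26, 13, 14, 58], array([176.4, 267.8])), ([15, 28, 7, 10, 29], array([167.9, 267.6]))]
top 60 [([14, 19, 29, 26, 549], array([178.7, 266.3]))]
top 80 [([14, 18, 30, 27, 617], array([178.8, 266.2]))]
(array([ 5,  6,  7,  8,  9, 10, 11, 12, 13, 14, 15, 16, 17, 18, 19, 20, 21,
       22, 23, 24, 25, 26], dtype=uint8), array([  14,  286,  242,  114,  243,   81,   29,   17,   23,   18,   25,
         23,   18,   19,   25,   21,   30,   32,   40,  398, 1239,   88]))
side 40 []
side 60 [([14, 9, 21, 17, 268], array([209.3, 336.8])), ([22, 30, 23, 16, 171], array([219.7, 358.4]))]
side 80 [([12, 9, 33, 44, 896], array([211.9, 352.3]))]
```

View pics/rest.png

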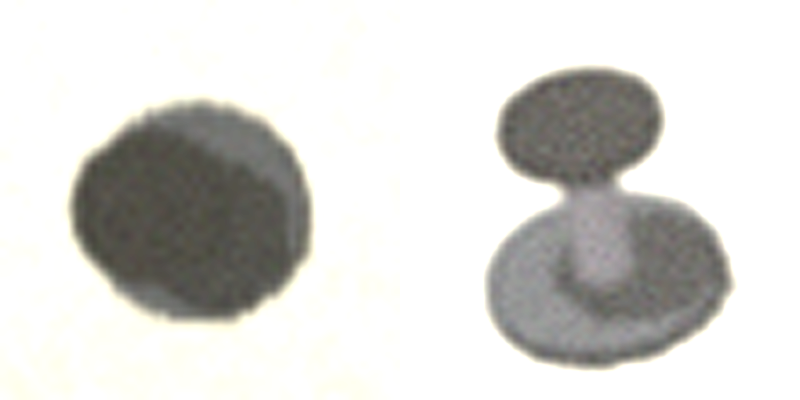

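The left crop shows the foot circle centred at (202,210) with the plate's left edge at 72. The right crop shows the plate ellipse centred at (580,126) and the stem below it.

```bash
python3 - <<'E'
from h import *
np.set_printoptions(precision=4,suppress=True)
T=dict(np.load("top0.npz"));S=dict(np.load("side0.npz"))
print("foot top",plane(T,179.75,265.75,.004),"plate top x-left edge",plane(T,155+72/8-.5,240+205/8-.5,.07))
print("plate side",plane(S,209.25,336.3,.07),"foot side L/R",plane(S,185+87*55/400-.5,318+275*.15-.5,.004),plane(S,185+332*55/400-.5,318+280*.15-.5,.004))
# gate line fit from tabs and knob (mean of top/tri): distances from hinge along y
P=np.array([[.6674,.1073],[.6655,.0763],[.6609,.0222],[.6514,-.0421],[.6490,-.0725]])
# tab centres dist from hinge: inner fixed 70-11, inner sliding 70+21 ; knob 145; outer fixed 209, sliding 241
d=np.array([59,91,145,209,241])*1e-3
A=np.c_[np.ones(5),d]; c,_,_,_=np.linalg.lstsq(A,P,rcond=None); print(c,np.linalg.norm(c[1]),(A@c-P)*1e3)
u=-c[1]/np.linalg.norm(c[1]); print("yaw of +y", np.degrees(np.arctan2(u[1],u[0]))-90)
h=c[0]; 
for n,dd in(("inner",.070),("knob",.145),("outer",.220)): print(n,h-u*dd)
# objective silhouettes
for n,c,(x0,y0,x1,y1) in(("top",T,(285,222,325,260)),("side",S,(290,250,325,295))):
    g=cv2.cvtColor(c["image"],cv2.COLOR_RGB2GRAY)[y0:y1,x0:x1]; m=(g<np.median(g)*.8).astype(np.uint8)
    k,l,st,ce=cv2.connectedComponentsWithStats(m); print(n,st.tolist(),(ce+[x0,y0]).round(1).tolist())
from cell import sensors
from scipy.spatial.transform import Rotation as Ro
print(Ro.from_quat(sensors.get_obs()["tcp_rot"]).as_matrix())
E
```

```text
foot top [0.4779 0.3026 0.004 ] plate top x-left edge [0.4781 0.3256 0.07  ]
plate side [0.4726 0.3075 0.07  ] foot side L/R [0.5012 0.3275 0.004 ] [0.4525 0.2812 0.004 ]
[[ 0.6748  0.1661]
 [-0.1069 -0.9925]] 0.998229937962518 [[ 1.06    0.2642]
 [-0.4604 -0.4955]
 [-1.6324  0.01  ]
 [ 1.0266  0.7906]
 [ 0.0062 -0.5691]]
yaw of +y -6.1469463552344905
inner [0.6673 0.0965]
knob [0.6592 0.022 ]
outer [ 0.6512 -0.0526]
top [[0, 0, 40, 38, 1328], [10, 11, 17, 17, 192]] [[304.8, 240.4], [302.8, 241.4]]
side [[0, 0, 35, 45, 1134], [0, 0, 17, 8, 80], [9, 9, 18, 28, 361]] [[308.0, 272.9], [295.7, 252.4], [306.3, 273.6]]
[[-0.0002  0.3096 -0.9509]
 [ 0.0012 -0.9509 -0.3096]
 [-1.     -0.0012 -0.0002]]
```

```bash
cat >> h.py <<'E'
U=np.array([np.sin(np.radians(6.15)),np.cos(np.radians(6.15)),0]); HINGE=np.array([.6748,.1661,0])
def go(target,yaw=np.pi/2-np.radians(6.15)):
    "slide (cm) and spin from the measured pose to a world TCP target, jaws (tool y) at yaw"
    from cell import sensors
    from scipy.spatial.transform import Rotation as Ro
    o=sensors.get_obs(); M=Ro.from_quat(o["tcp_rot"]).as_matrix()
    cy=np.arctan2(M[1,1],M[0,1]); sp=-(yaw-cy); sp=(sp+np.pi)%(2*np.pi)-np.pi
    print("slide",(M.T@(np.asarray(target)-o["ee_pos"])*100).round(2),"spin",round(sp,3),"| pos",o["ee_pos"].round(4),"F",o["ft_force"].round(1),"open",round(o["opening"],3),"t",round(o["t"],2),"q",o["joints"].round(2))
E
python3 -c "
from h import *
go([.5335,.0026,.2])"
```

```text
slide [  3.93 -36.18 -50.8 ] spin -2.719 | pos [ 0.1625 -0.4988  0.2388] F [-0.9  0.9 -0.3] open 1.0 t 0.1 q [-1.4   0.29 -0.15  1.13  0.    1.43]
```

apply_moves([
  {"claw": 70,"slide": [0,-18,-25],"spin": -1.2},
  {"claw": 70,"slide": [0,-18,-25],"spin": -1.2},
  {"claw": 70,"slide": [0,-18,-25],"spin": -1.2},
  {"claw": 70,"slide": [0,-18,-25],"spin": -1.2},
  {"claw": 70,"slide": [0,-18,-25],"spin": -1.2},
  {"claw": 70,"slide": [0,-18,-25],"spin": -1.2},
  {"claw": 70,"slide": [0,-18,-25],"spin": -1.2},
  {"claw": 70,"slide": [0,-18,-25],"spin": -1.2},
  {"claw": 70,"slide": [0,-18,-25],"spin": -1.2},
  {"claw": 70,"slide": [0,-18,-25],"spin": -1.2},
], grip_force=30)

```text
t: 0.93
ee_pos: [0.3451, -0.2493, 0.2392]
tcp_rot: [0.511, 0.488, -0.511, 0.488]
ft_force: [-1.4, 0.4, -0.6]
opening: 0.727
```

```bash
python3 -c "
from h import *
go([.5335,.0026,.15])"
```

```text
slide [  8.92  17.66 -26.03] spin -1.51 | pos [ 0.3451 -0.2493  0.2392] F [-1.4  0.4 -0.6] open 0.727 t 0.93 q [-0.8   0.1  -0.39  1.08  0.    0.82]
```

apply_moves([
  {"claw": 70,"slide": [5,17.7,-26],"spin": -1.2},
  {"claw": 70,"slide": [5,17.7,-26],"spin": -1.2},
  {"claw": 70,"slide": [5,17.7,-26],"spin": -1.2},
  {"claw": 70,"slide": [5,17.7,-26],"spin": -1.2},
  {"claw": 70,"slide": [5,17.7,-26],"spin": -1.2},
  {"claw": 70,"slide": [5,17.7,-26],"spin": -1.2},
  {"claw": 70,"slide": [5,17.7,-26],"spin": -1.2},
  {"claw": 70,"slide": [5,17.7,-26],"spin": -1.2},
  {"claw": 70,"slide": [5,17.7,-26],"spin": -1.2},
  {"claw": 70,"slide": [5,17.7,-26],"spin": -1.2},
])

```text
t: 1.77
ee_pos: [0.536, 0.0008, 0.1882]
tcp_rot: [0.146, 0.692, -0.146, 0.691]
ft_force: [-0.5, -0.9, 1.1]
opening: 0.729
```

```bash
python3 -c "
from h import *
go([.5335,.0026,.1])"
```

```text
slide [ 8.82  0.07 -0.29] spin -0.31 | pos [0.536  0.0008 0.1882] F [-0.5 -0.9  1.1] open 0.729 t 1.77 q [-0.13  0.35 -0.21  1.01  0.    0.28]
```

apply_moves([
  {"claw": 70,"slide": [8,0.1,-0.3],"spin": -0.31},
  {"claw": 70,"slide": [8,0.1,-0.3],"spin": -0.31},
  {"claw": 70,"slide": [8,0.1,-0.3],"spin": -0.31},
  {"claw": 70,"slide": [8,0.1,-0.3],"spin": -0.31},
  {"claw": 70,"slide": [10,0.1,-0.3],"spin": -0.31},
  {"claw": 70,"slide": [12,0.1,-0.3],"spin": -0.31},
  {"claw": 70,"slide": [14,0.1,-0.3],"spin": -0.31},
  {"claw": 70,"slide": [15.5,0.1,-0.3],"spin": -0.31},
  {"claw": 70,"slide": [16.9,0.1,-0.3],"spin": -0.31},
  {"claw": 70,"slide": [16.9,0.1,-0.3],"spin": -0.31},
])

```text
t: 2.6
ee_pos: [0.5327, 0.0012, 0.019]
tcp_rot: [0.042, 0.707, -0.042, 0.705]
ft_force: [-0.4, 0.5, 0.6]
opening: 0.723
```

```bash
python3 -c "
from h import *
go([.5335,.0026,.019])
from cell import imaging
a=imaging.camera('side')['image'][200:320,240:370];b=imaging.camera('top')['image'][190:290,250:358]
f=lambda i:cv2.resize(i[:,:,::-1],(400,370),interpolation=cv2.INTER_CUBIC)
cv2.imwrite('pics/g.png',cv2.convertScaleAbs(np.hstack([f(a),f(b)]),alpha=1.5))"
```

```text
slide [-0.    0.15  0.06] spin -0.012 | pos [0.5327 0.0012 0.019 ] F [-0.4  0.5  0.6] open 0.723 t 2.6 q [-0.13  0.53 -0.43  0.61 -0.   -0.02]
```

View pics/g.png

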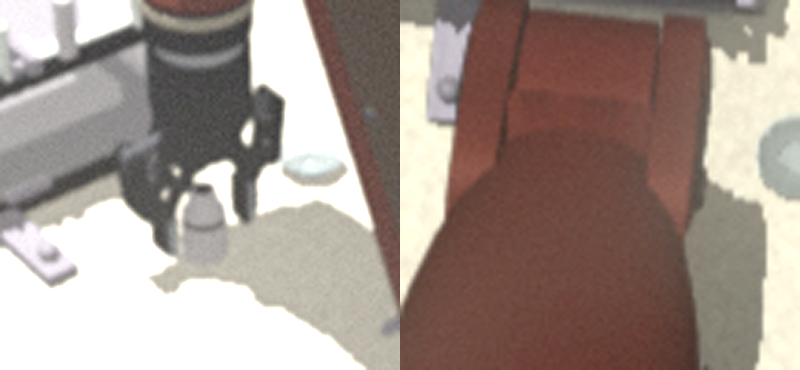

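The side view shows the objective centred between the fingers, so I'm closing.

apply_moves([
  {"claw": 255,"slide": [0,0.1,0.05],"spin": 0},
  {"claw": 255,"slide": [0,0.1,0.05],"spin": 0},
  {"claw": 255,"slide": [0,0.1,0.05],"spin": 0},
  {"claw": 255,"slide": [0,0.1,0.05],"spin": 0},
  {"claw": 255,"slide": [0,0.1,0.05],"spin": 0},
  {"claw": 255,"slide": [0,0.1,0.05],"spin": 0},
  {"claw": 255,"slide": [0,0.1,0.05],"spin": 0},
  {"claw": 255,"slide": [0,0.1,0.05],"spin": 0},
  {"claw": 255,"slide": [0,0.1,0.05],"spin": 0},
  {"claw": 255,"slide": [0,0.1,0.05],"spin": 0},
], grip_force=30)

```text
t: 3.53
ee_pos: [0.5352, 0.0022, 0.0216]
tcp_rot: [0.041, 0.705, -0.041, 0.707]
ft_force: [-0.3, 0.3, 5.6]
opening: 0.381
```

```bash
python3 -c "
from h import *
go([.5335,.0026,.15])"
```

```text
slide [-12.84   0.03  -0.14] spin -0.01 | pos [0.5352 0.0022 0.0216] F [-0.3  0.3  5.6] open 0.381 t 3.53 q [-0.13  0.53 -0.43  0.61  0.   -0.02]
```

apply_moves([
  {"claw": 255,"slide": [-2,0,0],"spin": 0},
  {"claw": 255,"slide": [-4,0,0],"spin": 0},
  {"claw": 255,"slide": [-6,0,0],"spin": 0},
  {"claw": 255,"slide": [-9,0,0],"spin": 0},
  {"claw": 255,"slide": [-12,0,0],"spin": 0},
  {"claw": 255,"slide": [-14,0,0],"spin": 0},
  {"claw": 255,"slide": [-14,0,0],"spin": 0},
  {"claw": 255,"slide": [-14,0,0],"spin": 0},
  {"claw": 255,"slide": [-14,0,0],"spin": 0},
  {"claw": 255,"slide": [-14,0,0],"spin": 0},
])

```text
t: 4.37
ee_pos: [0.5332, 0.0023, 0.1591]
tcp_rot: [0.041, 0.707, -0.041, 0.705]
ft_force: [-0.7, 0.0, -1.4]
opening: 0.385
```

```bash
python3 -c "
from h import *
go([.478,.3035,.15])"
```

```text
slide [ 0.93 29.28 -8.99] spin -0.01 | pos [0.5332 0.0023 0.1591] F [-0.7  0.  -1.4] open 0.385 t 4.37 q [-0.13  0.37 -0.27  0.94  0.   -0.02]
```

apply_moves([
  {"claw": 255,"slide": [0,2,-0.6],"spin": 0},
  {"claw": 255,"slide": [0,5,-1.5],"spin": 0},
  {"claw": 255,"slide": [0,9,-2.8],"spin": 0},
  {"claw": 255,"slide": [0,13,-4],"spin": 0},
  {"claw": 255,"slide": [0,17,-5.2],"spin": 0},
  {"claw": 255,"slide": [0,21,-6.4],"spin": 0},
  {"claw": 255,"slide": [0,25,-7.7],"spin": 0},
  {"claw": 255,"slide": [0.5,27.5,-8.5],"spin": 0},
  {"claw": 255,"slide": [0.9,29.3,-9],"spin": 0},
  {"claw": 255,"slide": [0.9,29.3,-9],"spin": 0},
])

```text
t: 5.2
ee_pos: [0.4768, 0.3066, 0.1492]
tcp_rot: [0.04, 0.707, -0.04, 0.705]
ft_force: [-0.1, -0.6, -1.6]
opening: 0.384
```

```bash
python3 -c "
from h import *
go([.478,.3035,.096])
from cell import imaging
a=imaging.camera('side');b=imaging.camera('top')
np.savez('side1.npz',**a);np.savez('top1.npz',**b)
a=a['image'][280:380,160:260];b=b['image'][205:305,130:230]
f=lambda i:cv2.resize(i[:,:,::-1],(400,400),interpolation=cv2.INTER_CUBIC)
cv2.imwrite('pics/p.png',cv2.convertScaleAbs(np.hstack([f(a),f(b)]),alpha=1.7))"
```

```text
slide [ 5.32 -0.29  0.17] spin -0.006 | pos [0.4768 0.3066 0.1492] F [-0.1 -0.6 -1.6] open 0.384 t 5.2 q [ 0.44  0.44 -0.19  0.95  0.    0.55]
```

View pics/p.png

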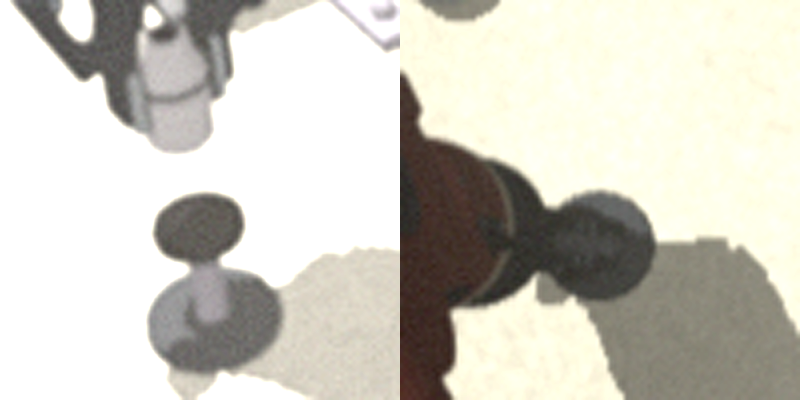

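```bash
python3 -c "
from h import *
S=dict(np.load('side1.npz'))
print(plane(S,160+179/4-.4,280+127/4-.4,.1276),plane(S,160+199/4-.4,280+227/4-.4,.07))
go([.478,.3035,.096])"
```

```text
[0.47899872 0.30579072 0.1276    ] [0.47236401 0.30744111 0.07      ]
slide [ 5.39 -0.01  0.03] spin -0.008 | pos [0.4778 0.3037 0.1499] F [-0.6 -0.1 -1.9] open 0.387 t 5.3 q [ 0.44  0.43 -0.19  0.95 -0.    0.55]
```

apply_moves([
  {"claw": 255,"slide": [1,0.1,-0.3],"spin": 0},
  {"claw": 255,"slide": [2,0.1,-0.3],"spin": 0},
  {"claw": 255,"slide": [3,0.1,-0.3],"spin": 0},
  {"claw": 255,"slide": [4,0.1,-0.3],"spin": 0},
  {"claw": 255,"slide": [4.7,0.1,-0.3],"spin": 0},
  {"claw": 255,"slide": [5.2,0.1,-0.3],"spin": 0},
  {"claw": 255,"slide": [5.4,0.1,-0.3],"spin": 0},
  {"claw": 255,"slide": [5.6,0.1,-0.3],"spin": 0},
  {"claw": 255,"slide": [5.6,0.1,-0.3],"spin": 0},
  {"claw": 255,"slide": [5.6,0.1,-0.3],"spin": 0},
])

```text
t: 6.13
ee_pos: [0.4762, 0.305, 0.0956]
tcp_rot: [0.041, 0.706, -0.041, 0.706]
ft_force: [-0.2, 0.1, -1.8]
opening: 0.384
```

```bash
python3 -c "
from h import *
go([.4745,.305,.0916])
from cell import imaging
a=imaging.camera('side');b=imaging.camera('top')
a=a['image'][290:370,170:250]
f=lambda i:cv2.resize(i[:,:,::-1],(480,480),interpolation=cv2.INTER_CUBIC)
cv2.imwrite('pics/p2.png',cv2.convertScaleAbs(f(a),alpha=1.7))"
```

```text
slide [ 0.4  -0.02 -0.17] spin -0.009 | pos [0.4762 0.305  0.0956] F [-0.2  0.1 -1.8] open 0.384 t 6.13 q [ 0.44  0.48 -0.26  0.82 -0.    0.56]
```

View pics/p2.png

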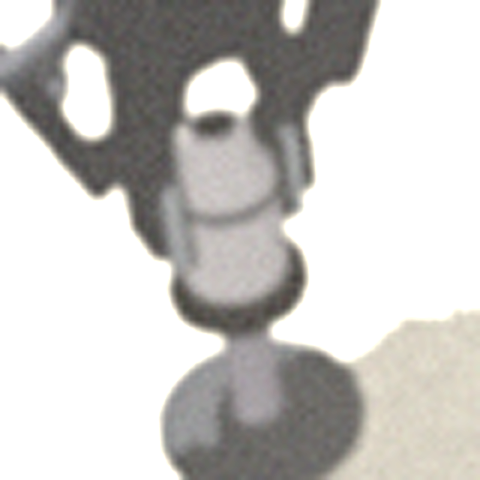

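The lens looks concentric over the plate. I'm lowering the last few millimetres.

apply_moves([
  {"claw": 255,"slide": [0.1,0,-0.1],"spin": 0},
  {"claw": 255,"slide": [0.2,0,-0.1],"spin": 0},
  {"claw": 255,"slide": [0.25,0,-0.1],"spin": 0},
  {"claw": 255,"slide": [0.3,0,-0.1],"spin": 0},
  {"claw": 255,"slide": [0.3,0,-0.1],"spin": 0},
  {"claw": 255,"slide": [0.35,0,-0.1],"spin": 0},
  {"claw": 255,"slide": [0.35,0,-0.1],"spin": 0},
  {"claw": 255,"slide": [0.4,0,-0.1],"spin": 0},
  {"claw": 255,"slide": [0.4,0,-0.1],"spin": 0},
  {"claw": 255,"slide": [0.4,0,-0.1],"spin": 0},
])

```text
t: 7.07
ee_pos: [0.475, 0.3051, 0.0916]
tcp_rot: [0.041, 0.706, -0.041, 0.706]
ft_force: [-2.3, -1.3, 5.5]
opening: 0.386
```

apply_moves([
  {"claw": 140,"slide": [0,0,0],"spin": 0},
  {"claw": 120,"slide": [0,0,0],"spin": 0},
  {"claw": 100,"slide": [0,0,0],"spin": 0},
  {"claw": 80,"slide": [0,0,0],"spin": 0},
  {"claw": 60,"slide": [0,0,0],"spin": 0},
  {"claw": 60,"slide": [0,0,0],"spin": 0},
  {"claw": 60,"slide": [0,0,0],"spin": 0},
  {"claw": 60,"slide": [0,0,0],"spin": 0},
  {"claw": 60,"slide": [0,0,0],"spin": 0},
  {"claw": 60,"slide": [0,0,0],"spin": 0},
])

```text
t: 7.9
ee_pos: [0.475, 0.3051, 0.0913]
tcp_rot: [0.041, 0.706, -0.041, 0.706]
ft_force: [-0.2, 0.1, -0.2]
opening: 0.763
```

apply_moves([
  {"claw": 60,"slide": [-1,0,0],"spin": 0},
  {"claw": 60,"slide": [-2,0,0],"spin": 0},
  {"claw": 60,"slide": [-4,0,0],"spin": 0},
  {"claw": 60,"slide": [-6,0,0],"spin": 0},
  {"claw": 60,"slide": [-9,0,0],"spin": 0},
  {"claw": 60,"slide": [-12,0,0],"spin": 0},
  {"claw": 60,"slide": [-14,0,0],"spin": 0},
  {"claw": 60,"slide": [-14,0,0],"spin": 0},
  {"claw": 60,"slide": [-14,-5,0],"spin": 0},
  {"claw": 60,"slide": [-14,-8,0],"spin": 0},
])

```text
t: 8.73
ee_pos: [0.4656, 0.2257, 0.232]
tcp_rot: [0.04, 0.705, -0.04, 0.706]
ft_force: [1.0, -0.8, 0.0]
opening: 0.763
```

```bash
python3 -c "
from h import *
go([.6512,-.0526,.215])
from cell import imaging
a=imaging.camera('side')['image'][270:370,160:260];b=imaging.camera('top')['image'][215:315,130:230]
f=lambda i:cv2.resize(i[:,:,::-1],(400,400),interpolation=cv2.INTER_CUBIC)
cv2.imwrite('pics/p3.png',cv2.convertScaleAbs(np.hstack([f(a),f(b)]),alpha=1.7))"
```

```text
slide [  1.72 -25.55  21.59] spin -0.006 | pos [0.4656 0.2257 0.232 ] F [ 1.  -0.8  0. ] open 0.763 t 8.73 q [ 0.31  0.28 -0.19  1.1  -0.    0.42]
```

View pics/p3.png

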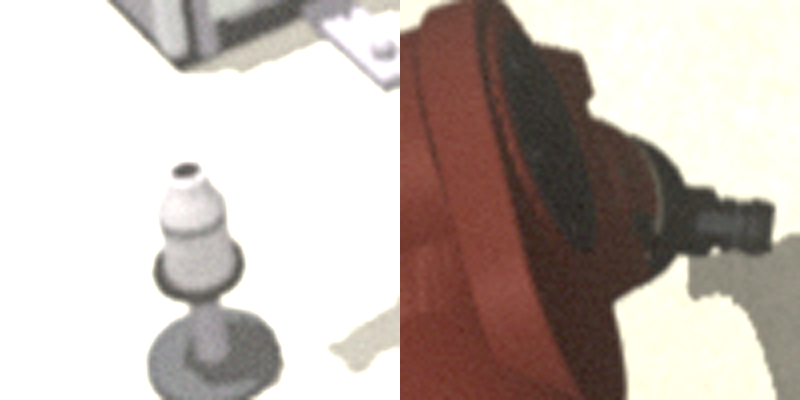

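The lens stands upright and centred on the plate. Next is the outer catch.

apply_moves([
  {"claw": 65,"slide": [0,-3,2.5],"spin": 0},
  {"claw": 65,"slide": [0,-6,5],"spin": 0},
  {"claw": 65,"slide": [0,-9,7.5],"spin": 0},
  {"claw": 65,"slide": [0,-12,10],"spin": 0},
  {"claw": 65,"slide": [0,-15,12.5],"spin": 0},
  {"claw": 65,"slide": [0,-18,15],"spin": 0},
  {"claw": 65,"slide": [0,-21,17.5],"spin": 0},
  {"claw": 65,"slide": [0,-24,20],"spin": 0},
  {"claw": 65,"slide": [0,-25.5,21.5],"spin": 0},
  {"claw": 65,"slide": [0,-25.5,21.5],"spin": 0},
])

```text
t: 9.67
ee_pos: [0.6516, -0.0566, 0.2309]
tcp_rot: [0.042, 0.705, -0.043, 0.706]
ft_force: [-0.7, -0.1, 0.4]
opening: 0.746
```

```bash
python3 -c "
from h import *
from cell import imaging
b=imaging.camera('side');b=imaging.camera('side')
go([.6513,-.0516,.157])
print(proj(b,[.6512,-.0526,.178]))
a=b['image'][150:270,150:310]
cv2.imwrite('pics/c1.png',cv2.convertScaleAbs(cv2.resize(a[:,:,::-1],(800,600),interpolation=cv2.INTER_CUBIC),alpha=1.4))"
```

```text
slide [7.41 0.17 0.16] spin -0.011 | pos [ 0.6496 -0.0531  0.2311] F [-0.2  0.2 -0.6] open 0.747 t 9.77 q [-0.19  0.54  0.22  1.24  0.   -0.08]
[287.21043998 187.96664345]
```

View pics/c1.png

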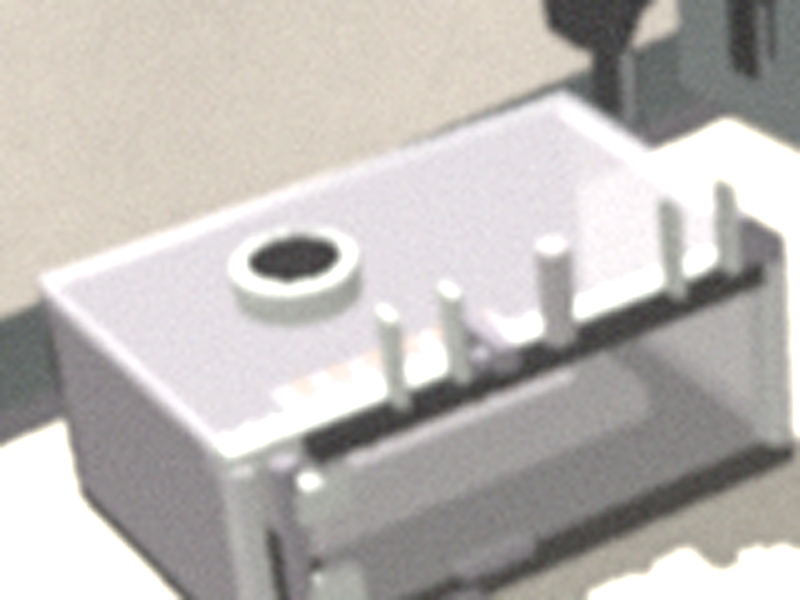

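The fingers hang over the tab pair and the midpoint projects within about 1 mm of the grip point. Descending.

apply_moves([
  {"claw": 65,"slide": [1,0.2,0.2],"spin": 0},
  {"claw": 65,"slide": [2,0.2,0.2],"spin": 0},
  {"claw": 65,"slide": [3,0.2,0.2],"spin": 0},
  {"claw": 65,"slide": [4,0.2,0.2],"spin": 0},
  {"claw": 65,"slide": [5,0.2,0.2],"spin": 0},
  {"claw": 65,"slide": [6,0.2,0.2],"spin": 0},
  {"claw": 65,"slide": [7,0.2,0.2],"spin": 0},
  {"claw": 65,"slide": [7.3,0.2,0.2],"spin": 0},
  {"claw": 65,"slide": [7.3,0.2,0.2],"spin": 0},
  {"claw": 65,"slide": [7.3,0.2,0.2],"spin": 0},
], grip_force=30)

```text
t: 10.6
ee_pos: [0.6518, -0.051, 0.1583]
tcp_rot: [0.041, 0.706, -0.041, 0.706]
ft_force: [0.1, -0.6, 0.2]
opening: 0.747
```

apply_moves([
  {"claw": 120,"slide": [0,0,0],"spin": 0},
  {"claw": 140,"slide": [0,0,0],"spin": 0},
  {"claw": 160,"slide": [0,0,0],"spin": 0},
  {"claw": 180,"slide": [0,0,0],"spin": 0},
  {"claw": 200,"slide": [0,0,0],"spin": 0},
  {"claw": 200,"slide": [0,0,0],"spin": 0},
  {"claw": 200,"slide": [0,0,0],"spin": 0},
  {"claw": 200,"slide": [0,0,0],"spin": 0},
  {"claw": 200,"slide": [0,0,0],"spin": 0},
  {"claw": 200,"slide": [0,0,0],"spin": 0},
])

```text
t: 11.43
ee_pos: [0.6524, -0.0522, 0.1597]
tcp_rot: [0.041, 0.705, -0.042, 0.707]
ft_force: [-0.7, -3.7, 3.6]
opening: 0.312
```

```bash
python3 -c "
from h import *
go([.6513,-.0516,.157])"
```

```text
slide [ 0.27  0.04 -0.11] spin -0.01 | pos [ 0.6524 -0.0522  0.1597] F [-0.7 -3.7  3.6] open 0.312 t 11.43 q [-0.19  0.58  0.09  1.08 -0.   -0.07]
```

Opening 0.312 is about 28 mm, so the outer catch is fully squeezed. I'll release and move to the inner one.

apply_moves([
  {"claw": 120,"slide": [0,0,0],"spin": 0},
  {"claw": 90,"slide": [0,0,0],"spin": 0},
  {"claw": 65,"slide": [0,0,0],"spin": 0},
  {"claw": 65,"slide": [0,0,0],"spin": 0},
  {"claw": 65,"slide": [-1,0,0],"spin": 0},
  {"claw": 65,"slide": [-2,0,0],"spin": 0},
  {"claw": 65,"slide": [-4,0,0],"spin": 0},
  {"claw": 65,"slide": [-6,0,0],"spin": 0},
  {"claw": 65,"slide": [-7,0,0],"spin": 0},
  {"claw": 65,"slide": [-7,0,0],"spin": 0},
])

```text
t: 12.27
ee_pos: [0.6533, -0.0512, 0.2318]
tcp_rot: [0.041, 0.704, -0.041, 0.708]
ft_force: [0.6, -0.3, -0.5]
opening: 0.749
```

apply_moves([
  {"claw": 65,"slide": [0,2,0],"spin": 0},
  {"claw": 65,"slide": [0,4,0],"spin": 0},
  {"claw": 65,"slide": [0,7,0],"spin": 0},
  {"claw": 65,"slide": [0,10,0],"spin": 0},
  {"claw": 65,"slide": [0,13,0],"spin": 0},
  {"claw": 65,"slide": [0,15,0],"spin": 0},
  {"claw": 65,"slide": [0,15,0],"spin": 0},
  {"claw": 65,"slide": [0,15,0],"spin": 0},
  {"claw": 65,"slide": [0,15,0],"spin": 0},
  {"claw": 65,"slide": [0,15,0],"spin": 0},
])

```text
t: 13.1
ee_pos: [0.6691, 0.097, 0.228]
tcp_rot: [0.042, 0.706, -0.042, 0.706]
ft_force: [0.2, -0.2, -0.8]
opening: 0.748
```

```bash
python3 -c "
from h import *
from cell import imaging
b=imaging.camera('side')
go([.6674,.0975,.157])
a=b['image'][150:270,150:310]
cv2.imwrite('pics/c2.png',cv2.convertScaleAbs(cv2.resize(a[:,:,::-1],(800,600),interpolation=cv2.INTER_CUBIC),alpha=1.4))"
```

```text
slide [ 7.11  0.05 -0.18] spin -0.011 | pos [0.6691 0.0969 0.2281] F [ 0.4 -0.2  1.8] open 0.743 t 13.15 q [ 0.04  0.6   0.3   1.27 -0.    0.15]
```

View pics/c2.png

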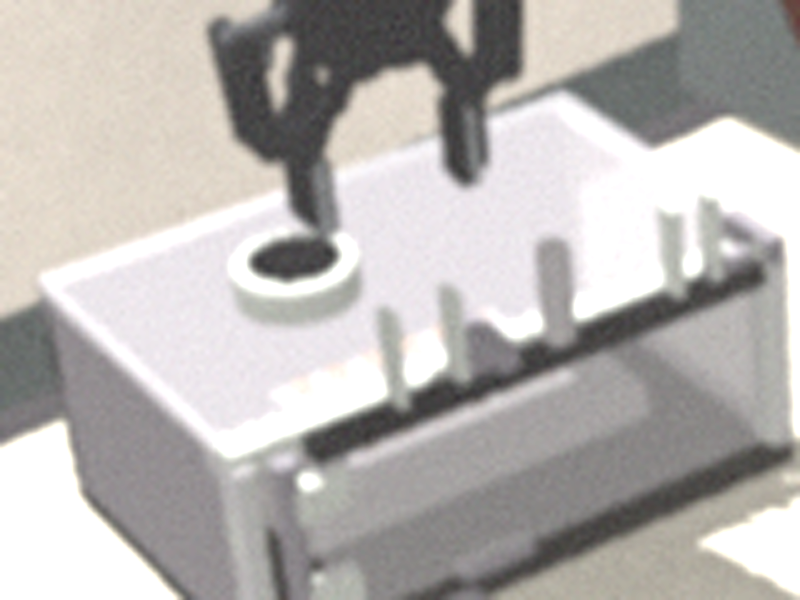

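The outer tab is visibly closed. The gripper midpoint is about 1–1.5 mm on the hinge side of the inner grip point, as intended.

apply_moves([
  {"claw": 65,"slide": [1,0,-0.2],"spin": 0},
  {"claw": 65,"slide": [2,0,-0.2],"spin": 0},
  {"claw": 65,"slide": [3,0,-0.2],"spin": 0},
  {"claw": 65,"slide": [4,0,-0.2],"spin": 0},
  {"claw": 65,"slide": [5,0,-0.2],"spin": 0},
  {"claw": 65,"slide": [6,0,-0.2],"spin": 0},
  {"claw": 65,"slide": [6.8,0,-0.2],"spin": 0},
  {"claw": 65,"slide": [7,0,-0.2],"spin": 0},
  {"claw": 65,"slide": [7,0,-0.2],"spin": 0},
  {"claw": 65,"slide": [7,0,-0.2],"spin": 0},
])

```text
t: 13.98
ee_pos: [0.6674, 0.0983, 0.1585]
tcp_rot: [0.041, 0.706, -0.041, 0.706]
ft_force: [0.8, -0.3, -0.2]
opening: 0.749
```

apply_moves([
  {"claw": 120,"slide": [0,0,0],"spin": 0},
  {"claw": 140,"slide": [0,0,0],"spin": 0},
  {"claw": 160,"slide": [0,0,0],"spin": 0},
  {"claw": 180,"slide": [0,0,0],"spin": 0},
  {"claw": 200,"slide": [0,0,0],"spin": 0},
  {"claw": 200,"slide": [0,0,0],"spin": 0},
  {"claw": 200,"slide": [0,0,0],"spin": 0},
  {"claw": 200,"slide": [0,0,0],"spin": 0},
  {"claw": 200,"slide": [0,0,0],"spin": 0},
  {"claw": 200,"slide": [0,0,0],"spin": 0},
])

```text
t: 14.82
ee_pos: [0.6678, 0.0972, 0.1596]
tcp_rot: [0.041, 0.705, -0.042, 0.707]
ft_force: [-2.2, -4.5, 5.5]
opening: 0.318
```

apply_moves([
  {"claw": 220,"slide": [0,0,0],"spin": 0},
  {"claw": 220,"slide": [0,0,0],"spin": 0},
  {"claw": 220,"slide": [0,0,0],"spin": 0},
  {"claw": 220,"slide": [0,0,0],"spin": 0},
  {"claw": 220,"slide": [0,0,0],"spin": 0},
  {"claw": 220,"slide": [0,0,0],"spin": 0},
  {"claw": 220,"slide": [0,0,0],"spin": 0},
  {"claw": 220,"slide": [0,0,0],"spin": 0},
  {"claw": 220,"slide": [0,0,0],"spin": 0},
  {"claw": 220,"slide": [0,0,0],"spin": 0},
], grip_force=50)

```text
t: 15.65
ee_pos: [0.6678, 0.0973, 0.1597]
tcp_rot: [0.041, 0.705, -0.042, 0.707]
ft_force: [-2.1, -3.4, 5.8]
opening: 0.308
```

apply_moves([
  {"claw": 90,"slide": [0,0,0],"spin": 0},
  {"claw": 90,"slide": [0,0,0],"spin": 0},
  {"claw": 90,"slide": [0,0,0],"spin": 0},
  {"claw": 90,"slide": [0,0,0],"spin": 0},
  {"claw": 90,"slide": [-1,0,0],"spin": 0},
  {"claw": 90,"slide": [-2,0,0],"spin": 0},
  {"claw": 90,"slide": [-4,0,0],"spin": 0},
  {"claw": 90,"slide": [-6,0,0],"spin": 0},
  {"claw": 90,"slide": [-6,0,0],"spin": 0},
  {"claw": 90,"slide": [-6,0,0],"spin": 0},
])

```text
t: 16.48
ee_pos: [0.6683, 0.0984, 0.2207]
tcp_rot: [0.041, 0.705, -0.041, 0.707]
ft_force: [0.5, -0.5, -1.0]
opening: 0.649
```

apply_moves([
  {"claw": 110,"slide": [0,-1.5,0],"spin": 0},
  {"claw": 110,"slide": [0,-3,0],"spin": 0},
  {"claw": 110,"slide": [0,-4.5,0],"spin": 0},
  {"claw": 110,"slide": [0,-6,0],"spin": 0},
  {"claw": 110,"slide": [0,-7.5,0],"spin": 0},
  {"claw": 110,"slide": [0,-7.5,0],"spin": 0},
  {"claw": 110,"slide": [0,-7.5,0],"spin": 0},
  {"claw": 110,"slide": [0,-7.5,0],"spin": 0},
  {"claw": 110,"slide": [0,-7.5,0],"spin": 0},
  {"claw": 110,"slide": [0,-7.5,0],"spin": 0},
])

```text
t: 17.32
ee_pos: [0.6585, 0.0243, 0.2183]
tcp_rot: [0.041, 0.706, -0.041, 0.706]
ft_force: [0.6, 0.6, -1.0]
opening: 0.572
```

```bash
python3 -c "
from h import *
go([.660,.0223,.157])"
```

```text
slide [ 6.13 -0.18  0.17] spin -0.009 | pos [0.6585 0.0243 0.2183] F [ 0.6  0.6 -1. ] open 0.572 t 17.32 q [-0.07  0.56  0.21  1.22  0.    0.04]
```

apply_moves([
  {"claw": 110,"slide": [0,-0.2,0.2],"spin": 0},
  {"claw": 110,"slide": [1,-0.2,0.2],"spin": 0},
  {"claw": 110,"slide": [2,-0.2,0.2],"spin": 0},
  {"claw": 110,"slide": [3,-0.2,0.2],"spin": 0},
  {"claw": 110,"slide": [4,-0.2,0.2],"spin": 0},
  {"claw": 110,"slide": [5,-0.2,0.2],"spin": 0},
  {"claw": 110,"slide": [5.8,-0.2,0.2],"spin": 0},
  {"claw": 110,"slide": [6.1,-0.2,0.2],"spin": 0},
  {"claw": 110,"slide": [6.1,-0.2,0.2],"spin": 0},
  {"claw": 110,"slide": [6.1,-0.2,0.2],"spin": 0},
])

```text
t: 18.15
ee_pos: [0.6603, 0.0215, 0.1574]
tcp_rot: [0.041, 0.706, -0.041, 0.706]
ft_force: [0.4, -0.8, -0.5]
opening: 0.564
```

apply_moves([
  {"claw": 160,"slide": [0,0,0],"spin": 0},
  {"claw": 180,"slide": [0,0,0],"spin": 0},
  {"claw": 200,"slide": [0,0,0],"spin": 0},
  {"claw": 255,"slide": [0,0,0],"spin": 0},
  {"claw": 255,"slide": [0,0,0],"spin": 0},
  {"claw": 255,"slide": [0,0,0],"spin": 0},
  {"claw": 255,"slide": [0,0,0],"spin": 0},
  {"claw": 255,"slide": [0,0,0],"spin": 0},
  {"claw": 255,"slide": [0,0,0],"spin": 0},
  {"claw": 255,"slide": [0,0,0],"spin": 0},
], grip_force=70)

```text
t: 18.98
ee_pos: [0.6606, 0.022, 0.158]
tcp_rot: [0.041, 0.705, -0.041, 0.706]
ft_force: [-0.7, 3.6, 5.2]
opening: 0.162
```

```bash
python3 - <<'E'
from h import *
go([.660,.0223,.157])
# arc in tool axes (tool x down, y=U, z=(.9943,-.1071)) relative to shut knob, r=14.5cm
for a in range(0,85,4):
    r=np.radians(a); print(a,(14.5*(1-np.cos(r))).round(2),(-14.5*np.sin(r)).round(2))
E
```

```text
slide [ 0.1   0.02 -0.06] spin -0.009 | pos [0.6606 0.022  0.158 ] F [-0.7  3.6  5.2] open 0.162 t 18.98 q [-0.08  0.6   0.12  1.09  0.    0.04]
0 0.0 -0.0
4 0.04 -1.01
8 0.14 -2.02
12 0.32 -3.01
16 0.56 -4.0
20 0.87 -4.96
24 1.25 -5.9
28 1.7 -6.81
32 2.2 -7.68
36 2.77 -8.52
40 3.39 -9.32
44 4.07 -10.07
48 4.8 -10.78
52 5.57 -11.43
56 6.39 -12.02
60 7.25 -12.56
64 8.14 -13.03
68 9.07 -13.44
72 10.02 -13.79
76 10.99 -14.07
80 11.98 -14.28
84 12.98 -14.42
```

Post gripped. I'm swinging the gate along its arc.

apply_moves([
  {"claw": 255,"slide": [0,0.01,-0.5],"spin": 0},
  {"claw": 255,"slide": [0,0.04,-1.0],"spin": 0},
  {"claw": 255,"slide": [0,0.08,-1.5],"spin": 0},
  {"claw": 255,"slide": [0,0.14,-2.0],"spin": 0},
  {"claw": 255,"slide": [0,0.22,-2.5],"spin": 0},
  {"claw": 255,"slide": [0,0.32,-3.0],"spin": 0},
  {"claw": 255,"slide": [0,0.56,-4.0],"spin": 0},
  {"claw": 255,"slide": [0,0.87,-4.96],"spin": 0},
  {"claw": 255,"slide": [0,1.25,-5.9],"spin": 0},
  {"claw": 255,"slide": [0,1.25,-5.9],"spin": 0},
])

```text
t: 19.82
ee_pos: [0.6022, 0.0414, 0.1581]
tcp_rot: [0.041, 0.706, -0.041, 0.706]
ft_force: [2.8, 0.1, 3.6]
opening: 0.165
```

```bash
cat >> h.py <<'E'
def gate():
    from cell import sensors
    p=sensors.get_obs()["ee_pos"]-HINGE; e=p[:2]; x=-e@np.array([.9943,-.1071]); y=-e@U[:2]
    print("gate deg",np.degrees(np.arctan2(x,y)).round(1),"radius",np.hypot(x,y).round(4))
E
python3 -c "
from h import *
gate();go([.66,.022,.157])
from cell import imaging
a=imaging.camera('side')['image'][150:330,100:340]
cv2.imwrite('pics/d.png',cv2.convertScaleAbs(cv2.resize(a[:,:,::-1],(800,600),interpolation=cv2.INTER_CUBIC),alpha=1.4))"
```

```text
gate deg 24.1 radius 0.1443
slide [ 0.11 -1.26  5.96] spin -0.009 | pos [0.6022 0.0414 0.1581] F [2.8 0.1 3.6] open 0.165 t 19.82 q [-0.05  0.49 -0.07  1.01 -0.    0.06]
```

apply_moves([
  {"claw": 255,"slide": [0,0.45,-0.91],"spin": 0},
  {"claw": 255,"slide": [0,0.95,-1.78],"spin": 0},
  {"claw": 255,"slide": [0,1.52,-2.62],"spin": 0},
  {"claw": 255,"slide": [0,2.14,-3.42],"spin": 0},
  {"claw": 255,"slide": [0,2.82,-4.17],"spin": 0},
  {"claw": 255,"slide": [0,3.55,-4.88],"spin": 0},
  {"claw": 255,"slide": [0,4.32,-5.53],"spin": 0},
  {"claw": 255,"slide": [0,5.14,-6.12],"spin": 0},
  {"claw": 255,"slide": [0,6.0,-6.66],"spin": 0},
  {"claw": 255,"slide": [0,6.0,-6.66],"spin": 0},
])

```text
t: 20.7
ee_pos: [0.5432, 0.1086, 0.1579]
tcp_rot: [0.041, 0.706, -0.042, 0.706]
ft_force: [-2.6, -3.0, 10.2]
opening: 0.166
```

```bash
python3 -c "
from h import *
gate();go([.66,.022,.157])"
```

```text
gate deg 60.2 radius 0.1437
slide [ 0.1  -7.24 12.61] spin -0.009 | pos [0.5432 0.1086 0.1579] F [-2.6 -3.  10.2] open 0.166 t 20.7 q [ 0.07  0.4  -0.21  0.96 -0.    0.18]
```

apply_moves([
  {"claw": 255,"slide": [0,0.89,-0.47],"spin": 0},
  {"claw": 255,"slide": [0,1.82,-0.88],"spin": 0},
  {"claw": 255,"slide": [0,2.77,-1.23],"spin": 0},
  {"claw": 255,"slide": [0,3.74,-1.51],"spin": 0},
  {"claw": 255,"slide": [0,4.73,-1.72],"spin": 0},
  {"claw": 255,"slide": [0,5.2,-1.79],"spin": 0},
  {"claw": 255,"slide": [0,5.2,-1.79],"spin": 0},
  {"claw": 255,"slide": [0,5.2,-1.79],"spin": 0},
  {"claw": 255,"slide": [0,5.2,-1.79],"spin": 0},
  {"claw": 255,"slide": [0,5.2,-1.79],"spin": 0},
])

```text
t: 21.53
ee_pos: [0.5313, 0.1611, 0.1579]
tcp_rot: [0.041, 0.706, -0.042, 0.705]
ft_force: [-6.4, -3.0, 14.3]
opening: 0.165
```

```bash
python3 -c "
from h import *
gate();go([.66,.022,.157])
from cell import imaging
a=imaging.camera('side')['image'][150:375,100:400]
cv2.imwrite('pics/e.png',cv2.convertScaleAbs(cv2.resize(a[:,:,::-1],(800,600),interpolation=cv2.INTER_CUBIC),alpha=1.4))"
```

```text
gate deg 81.9 radius 0.1436
slide [  0.1  -12.32  14.41] spin -0.01 | pos [0.5313 0.1611 0.1579] F [-6.4 -3.  14.3] open 0.165 t 21.53 q [ 0.16  0.41 -0.21  0.96 -0.    0.28]
```

View pics/e.png

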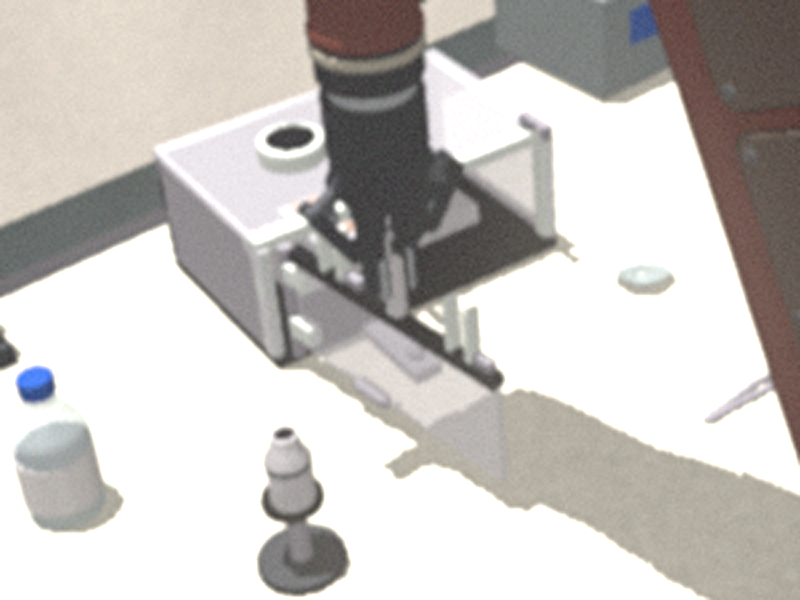

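The gate is about 80° open with the post in the jaws, both tab pairs look shut, and the lens is upright on its rest. I'll let it settle, then hand in.

apply_moves([
  {"claw": 255,"slide": [0,0,0],"spin": 0},
  {"claw": 255,"slide": [0,0,0],"spin": 0},
  {"claw": 255,"slide": [0,0,0],"spin": 0},
  {"claw": 255,"slide": [0,0,0],"spin": 0},
  {"claw": 255,"slide": [0,0,0],"spin": 0},
  {"claw": 255,"slide": [0,0,0],"spin": 0},
  {"claw": 255,"slide": [0,0,0],"spin": 0},
  {"claw": 255,"slide": [0,0,0],"spin": 0},
  {"claw": 255,"slide": [0,0,0],"spin": 0},
  {"claw": 255,"slide": [0,0,0],"spin": 0},
])

```text
t: 22.42
ee_pos: [0.5313, 0.161, 0.1579]
tcp_rot: [0.041, 0.706, -0.042, 0.705]
ft_force: [-4.8, -2.6, 14.6]
opening: 0.164
```

```bash
python3 -c "
from h import *
gate();go([.66,.022,.157])
from cell import workorder
print(workorder.close_job())"
```

```text
gate deg 81.8 radius 0.1436
slide [  0.09 -12.3   14.41] spin -0.01 | pos [0.5313 0.161  0.1579] F [-4.8 -2.6 14.6] open 0.164 t 22.42 q [ 0.16  0.41 -0.21  0.96 -0.    0.28]
the job is handed in; nothing more can be done
None
```

I stood the objective on the empty left rest, squeezed the outer catch and then the inner one, and swung the gate open by its post. The job was handed in at 22.4 s with the gripper still holding the post; it reported no verdict.

- **Gate:** it stands about 82° open, worked out from the TCP position around the estimated hinge. It was steady over the last two readings, and the jaws read 0.164 open on the 16 mm post.
- **Catches:** the jaws closed to 0.312 on the outer catch and 0.308 on the inner, about 28 mm each, which matches fully squeezed. In the last picture both tab pairs still looked shut.
- **Objective:** it looked upright and centred on the plate in the last picture.
- **Bystanders:** the bottle, dish and tweezers showed no sign of having moved in the last picture, judged by eye. I did not look at the stored objective, slide box or marker again; the arm came near none of them.
- **Disagreements:** the two cameras differed by 2–5 mm on several points, including the rest, so I aimed between them. Gripping the post also left about 15 N of upward force at the wrist, well below the limit.

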